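# Count the finished batch under the dust cover

## Robot

A 6-joint arm with a two-finger parallel gripper is mounted at the origin on the work surface. World frame = base frame: x ahead of the robot, y to its left, z up, the work surface at z = 0. Lengths are in m, angles in rad, forces in N, time in s.
With the tool pointing down it reaches from about 0.35 to 0.975 m from the base axis. Payload 4.9 kg.
Tool frame: the origin (TCP) lies midway between the tips of the shut fingers; the grasp point (between the pads) lies 19 mm behind it; z points along the fingers, y is the line along which they close (so a half turn about z gives the same grasp; the last joint's range is limited). The gripper opens to 85 mm and grips with 20 to 120 N. Pads are 22 mm wide; open, the fingers measure 114 mm over their backs; the gripper's body (76 mm by 85 mm) begins 54 mm behind the grasp point. The pads swing forward as they close: fully open they stand 13 mm farther back than shut.
Start: joints at [-1.258, 0.053, 1.613, -0, 1.476, -0.119], TCP at [0.262, -0.568, 0.231] pointing down, gripper open.
Joint ranges: [-3.01, 3.01], [-1.01, 2.22], [0.06, 2.58], [-1.02, 4.17], [0.09, 2.62], [-3.14, 3.14]. Speed limits (rad/s): [2.57, 2.57, 3.14, 3.14, 3.14, 3.14].

## Interface

Orientations are given as a rotation vector (axis times angle).
In Python, from station import ctrl, optics, job gives the robot as it stands.
- The arm moves only by the shell command python3 -m jog 'ROWS' [OPENING] [FORCE]. ROWS is JSON, a list of rows, each a list of 2 entries, a list of its own where there are three numbers: the shift along the tool's x, y, z in m, then the turn, a rotation vector about the tool's x, y, z in rad. A call has 1 to 5 rows; each row is the pose to reach, as a shift and turn from the pose commanded when the call began, along the tool's axes at that moment; what a row does not reach only later rows make up. A row lasts 1/10 s, in which the tool goes at most 50 mm and 8.59 degrees, less where a joint would pass 70% of its speed; a pose out of reach is approached as far as the arm can. A call with a gripper value outside its range is refused whole. OPENING is the opening, from 0 (shut) to 1 (fully open), set as the call begins (- or left out, the last holds). The fingers move at their own pace and stop on an object; FORCE is the grip in N (left out, the last holds). Time passes only in rows, so rows that repeat a pose let the fingers close. It gives the time, the measured TCP pose, the force, the opening and the grip force at its end, in the units of the state.
- ctrl.get_obs(): the state, without advancing time (a new reading comes with each control period).
- optics.get_image(name): name is "scene" or "top" or "wrist"; returns a dict with "image" (480x640x3 uint8, blue, green, red), "fx", "fy", "cx", "cy" (pixels), "rvec" (rotation vector, rad) and "tvec" (3), from world to camera coordinates, as OpenCV has them; the wrist camera has in their place "mount" (4x4, takes a point from camera to tool coordinates, whose origin is the TCP and whose axes are the flange's). Camera axes: x right, y down, z forward; pixel columns grow to the right and rows downward; lengths in m; the calibration is good to about 2 mm. The wrist camera is an equidistant fisheye: a pixel r from the principal point sees the ray r / f radians off the axis. A picture is of the moment at which its call begins: read the wrist's pose just before it. There is no depth.
- job.finish_job(): hands the job in; it is judged then, once.
The state is a dict: "t": time; "q": joint angles; "dq": joint speeds; "effort": joint torques, N m; "tool_pos": TCP position; "tool_rot": TCP orientation; "contact_force": force on the tool from outside, world axes, zero at the start; "wrist_torque": the same for the moment, N m; "opening": finger opening in m; "grip_force": force on a finger pad.
Only numpy, scipy, OpenCV 4.12 (cv2) and the standard library are available. Lean on these libraries where they do the work, as an engineer would, in place of code of your own. Each camera call takes 0.05 s, during which the arm holds its last target. There are 200 camera calls.

## Task

The batch of roller arms is finished: on the batch counter with the yellow cover, slide the cover all the way aside, press the green button beneath it fully in and let it go, then slide the cover fully shut again. Leave the cover of the other counter, the blue one, as it is.

Things in the scene. Friction and masses are not known exactly. Their poses are not given: they have to be found in the camera images.
- batch: Batch counter with the yellow cover: grey housing fixed to the bench, about 130 mm (x) by 200 mm (y) by 45 mm high, black display and two lamps on the -x strip of its top. Origin: centre of its underside, on the table. y: the direction in which its cover opens; z up.
- batch_grip (a point): Centre of the black upright fin on the middle of the yellow cover: 44 mm long (counter's x), 12 mm thick (counter's y), 34 mm tall. The point is 81 mm above the table, 14 mm below the fin's top, 20 mm above the yellow cover plate (84 x 84 mm). Pinch the fin across its thickness or push it, from above. Axes are the counter's: y is the cover's opening direction, z up.
- batch_cover (a joint): Yellow cover's position in m: 0 fully shut (fin directly over the button), 0.088 fully aside at its stop, moving along the counter's +y. About 1.5 N of friction; it stays where it is left. At the start shut or up to 20 mm ajar. The button is wholly clear from 0.06 on.
- batch_button_top (a point): Centre of the top face of the round green push button (34 mm diameter) of the yellow-covered counter, 53 mm above the table and 8 mm above the housing's top when out; hidden under the cover (underside 4 mm above it) until that is slid aside. Axes are the counter's (y = opening direction of the cover, z up).
- batch_button (a joint): Travel of that button in m: 0 out, 0.006 fully in, downwards; a spring needs about 1 N to start and 4 N fully in, and pushes it out again when released.
- scrap_grip (a point): The same point on the fin of the other counter, identical but with a blue cover. Not to be slid. The two counters may stand in either place.
Things that resemble listed ones, but are neither listed nor needed, are in the scene too. Leave any pink or red look-alike of the batch alone.

How it is judged:
On the way, in this order (a step that is already met when the one before it is completed fails the run):
1. the yellow cover is slid aside so that the button is wholly clear (at least 60 mm open) (value of joint batch_cover above 0.06 m), for 0.1 s.
2. the green button is pressed in (at least 3.5 mm of its 6 mm) (value of joint batch_button above 0.0035 m), for 0.05 s.
At the end, for the whole second after the job is handed in: The yellow cover is shut again (within 12 mm of its shut stop) and the green button is out (within 2 mm) (value of joint batch_cover below 0.012 m and value of joint batch_button below 0.002 m); the robot touches nothing.
It fails at once if the blue cover of the other counter is slid by more than 15 mm (distance of scrap_grip from where it was at the start of the episode above 0.015 m).
It also fails if it takes over 51 s, if anything falls off the work surface, if the arm or the gripper's body presses on something with over 40 N, if the wrist force passes 120 N, or if a joint passes its speed limit or range.

## Working session

There is one attempt and no reset: what is moved stays moved. The work goes in short steps, Python scripts to look and compute and a shell command to move; the robot and the scene stay as the last step left them, time stands still between calls to the robot, and variables do not carry over. Pictures are saved under pics/ and viewed, at most 10 in all, crops included, and the job is handed in when it is done.

```bash
mkdir -p pics; ls
python3 - <<'E'
from station import ctrl, optics
import cv2,numpy as np
o=ctrl.get_obs();print(o)
a=optics.get_image("top");b=optics.get_image("scene")
import pickle;pickle.dump((a,b),open('im.pkl','wb'))
cv2.imwrite('pics/top.png',a['image']);cv2.imwrite('pics/scene.png',b['image'])
for d in(a,b):print({k:v for k,v in d.items() if k!='image'})
E
```

```text
pics
{'t': 0.0, 'q': array([-1.25800674e+00,  5.33510511e-02,  1.61432680e+00,  1.54262711e-05,
        1.47600547e+00, -1.18961451e-01]), 'dq': array([-1.63486489e-03, -1.43103925e-03, -1.23550280e-03, -1.46486563e-06,
        8.70433344e-04, -2.00221865e-04]), 'effort': array([-1.95075285e-03, -3.93694282e+01, -3.70172489e+01, -2.61788746e-04,
        7.00308665e-03, -1.69698666e-05]), 'tool_pos': array([ 0.26136705, -0.56702293,  0.23004703]), 'tool_rot': array([-3.06664034e+00, -6.72489351e-01,  2.93567341e-04]), 'contact_force': array([ 0.52688539,  0.15808063, -0.29811442]), 'wrist_torque': array([-0.00163056, -0.01256336, -0.01644473]), 'grip_force': 0.0, 'opening': 0.08535198610152099}
{'fx': 489.83531493127197, 'fy': 489.83531493127197, 'cx': 323.96505000035114, 'cy': 232.17849604278996, 'rvec': array([ 2.18188161, -2.17334604,  0.08011481]), 'tvec': array([-0.07148765,  0.43921852,  0.94917737])}
{'fx': 551.8467736850822, 'fy': 551.8467736850822, 'cx': 330.5478943784184, 'cy': 235.308815848448, 'rvec': array([ 2.33956594,  0.80639276, -0.30653113]), 'tvec': array([-0.30361414, -0.19302835,  1.18353048])}
```

View pics/top.png

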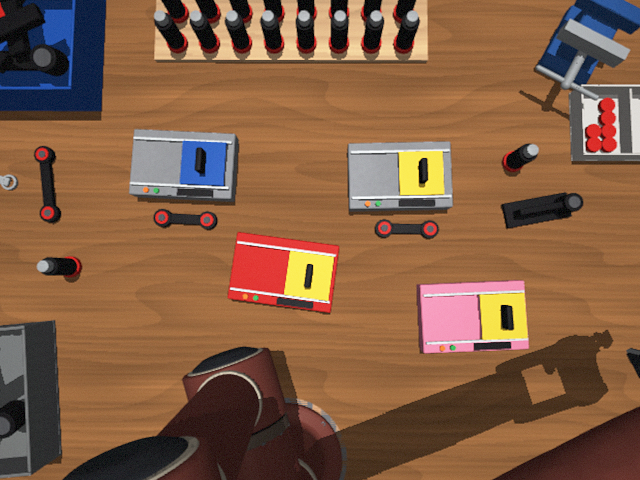

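View pics/scene.png

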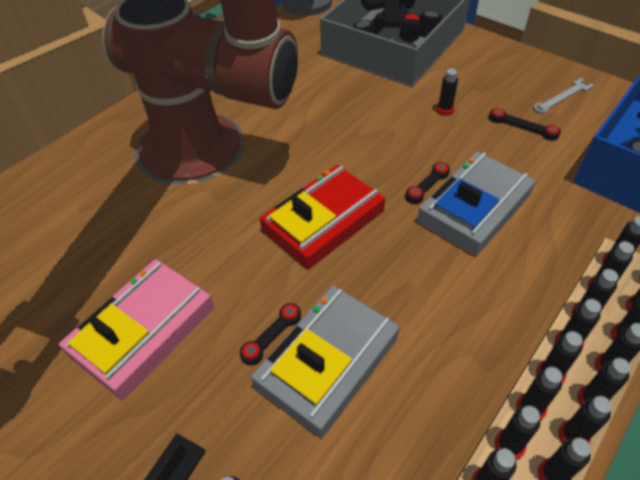

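The top view shows four candidates: grey/yellow (400,177), grey/blue (184,167), red/yellow (285,272) and pink/yellow (474,317). Only (400,177) is a grey housing with a yellow cover. Its display strip faces the robot and the free half is on the left, so the cover opens towards image left (about world +y).

```bash
cat > h.py <<'E'
import numpy as np,cv2
from scipy.spatial.transform import Rotation as R
def cast(d,px,z):
    Rm=R.from_rotvec(d['rvec']).as_matrix();c=-Rm.T@d['tvec']
    px=np.atleast_2d(px).astype(float)
    r=np.c_[(px[:,0]-d['cx'])/d['fx'],(px[:,1]-d['cy'])/d['fy'],np.ones(len(px))]@Rm
    return c+r*((z-c[2])/r[:,2])[:,None]
def wcast(d,o,px,z):
    M=d['mount'];Rt=R.from_rotvec(o['tool_rot']).as_matrix()
    px=np.atleast_2d(px).astype(float);v=(px-[d['cx'],d['cy']])/[d['fx'],d['fy']]
    th=np.linalg.norm(v,axis=1,keepdims=True);u=v/np.maximum(th,1e-9)
    r=np.c_[u*np.sin(th),np.cos(th)]@M[:3,:3].T@Rt.T
    c=o['tool_pos']+Rt@M[:3,3]
    return c+r*((z-c[2])/r[:,2])[:,None]
def big(m,x0,y0,x1,y1):
    k=np.zeros(m.shape,np.uint8);k[y0:y1,x0:x1]=255
    cs,_=cv2.findContours(m&k,0,1);return max(cs,key=cv2.contourArea)
def yellow(im):return cv2.inRange(cv2.cvtColor(im,cv2.COLOR_BGR2HSV),(20,120,100),(35,255,255))
def black(im):return cv2.inRange(im,(0,0,0),(60,60,60))
def rect(P):
    (c,s,a)=cv2.minAreaRect((P[:,:2]*1000).astype(np.float32));return np.round(c,1),np.round(s,1),round(a,1)
E
python3 - <<'E'
import pickle;from h import *
a,b=pickle.load(open('im.pkl','rb'))
for d,w,f in((a,(340,135,460,215),(410,152,438,190)),(b,(250,320,360,410),(290,338,330,376))):
    y=big(yellow(d['image']),*w)[:,0];print('cover',rect(cast(d,y,.061)))
    k=big(black(d['image']),*f)[:,0];print('fin z.095',rect(cast(d,k,.095)), 'z.078',rect(cast(d,k,.078)))
g=[[351,148],[450,143],[352,208],[452,209]]
print('top corners z45',cast(a,g,.045).round(3))
cr=a['image'][120:260,330:470];cv2.imwrite('pics/crop.png',cv2.resize(cr,(560,560),interpolation=cv2.INTER_CUBIC))
E
```

```text
cover (array([ 550. , -253.3]), array([83.2, 84.3]), 1.3)
fin z.095 (array([ 547.3, -251.1]), array([14.6, 46.5]), 89.4) z.078 (array([ 550.8, -254.4]), array([14.9, 47.3]), 89.4)
cover (array([ 553.4, -255.5]), array([84.8, 86.6]), 1.9)
fin z.095 (array([ 557.9, -260.6]), array([47. , 18.1]), 0.6) z.078 (array([ 551.8, -254.4]), array([48.2, 18.6]), 0.6)
top corners z45 [[ 0.602 -0.122  0.045]
 [ 0.612 -0.314  0.045]
 [ 0.484 -0.124  0.045]
 [ 0.483 -0.316  0.045]]
```

View pics/crop.png

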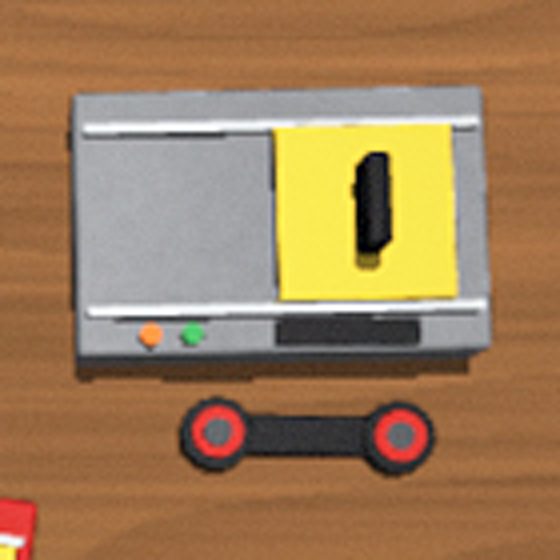

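The crop confirms it: grey housing, yellow cover, black fin at about crop (372,205), slid towards the right end, with no red or pink on the body. Fin is at about (0.5515, -0.254), yaw about +1.5°. Setting out.

```bash
python3 -m jog '[[[0.04,-0.0163,0],[0,0,0.081]],[[0.08,-0.0326,0],[0,0,0.162]],[[0.12,-0.0489,0],[0,0,0.243]],[[0.16,-0.0652,0],[0,0,0.324]],[[0.2,-0.0815,0],[0,0,0.405]]]' 0.5 30
python3 - <<'E'
from station import ctrl;from h import *
o=ctrl.get_obs();Rt=R.from_rotvec(o['tool_rot']).as_matrix();print(o['tool_pos'],Rt.round(4),Rt.T@(np.array([.5515,-.254,.18])-o['tool_pos']))
E
```

```text
t: 0.6
tool_pos: [0.4098, -0.4083, 0.2307]
tool_rot: [-3.141, -0.036, 0.001]
contact_force: [-0.2, -0.2, -0.1]
opening: 0.0429
grip_force: 0.0
[ 0.40983329 -0.40828995  0.23074755] [[ 9.997e-01  2.310e-02 -4.000e-04]
 [ 2.310e-02 -9.997e-01  6.000e-04]
 [-4.000e-04 -6.000e-04 -1.000e+00]] [ 0.14521809 -0.15093873  0.05078747]
```

```bash
python3 -m jog '[[[0.03,-0.03,0.01],[0,0,0]],[[0.06,-0.06,0.02],[0,0,0]],[[0.09,-0.09,0.03],[0,0,0]],[[0.12,-0.12,0.04],[0,0,0]],[[0.145,-0.151,0.05],[0,0,0]]]'
python3 -m jog '[[[0,0,0],[0,0,0]],[[0,0,0],[0,0,0]]]'
python3 - <<'E'
from station import ctrl,optics;from h import *;import pickle
o=ctrl.get_obs();d=optics.get_image('wrist');pickle.dump((o,d),open('w.pkl','wb'))
cv2.imwrite('pics/w1.png',d['image']);print(o['tool_pos'],o['contact_force'],{k:v for k,v in d.items() if k!='image'})
E
```

```text
t: 1.1
tool_pos: [0.5509, -0.2534, 0.1804]
tool_rot: [-3.141, -0.043, 0.001]
contact_force: [-0.7, -0.3, 0.1]
opening: 0.0422
grip_force: 0.0
t: 1.3
tool_pos: [0.5498, -0.2543, 0.1804]
tool_rot: [-3.141, -0.045, 0.003]
contact_force: [-0.5, -0.5, -0.0]
opening: 0.0426
grip_force: 0.0
[ 0.54984666 -0.25425303  0.18039004] [-0.45093401 -0.51186279 -0.00746591] {'fx': 371.64829954431775, 'fy': 371.64829954431775, 'cx': 325.0129164332519, 'cy': 240.01876640493475, 'mount': array([[ 1.61478785e-04, -9.53442754e-01, -3.01574018e-01,
         7.78153592e-02],
       [ 9.99999873e-01,  2.98248058e-04, -4.07474376e-04,
         2.47379434e-04],
       [ 4.78447357e-04, -3.01573914e-01,  9.53442681e-01,
        -1.43219386e-01],
       [ 0.00000000e+00,  0.00000000e+00,  0.00000000e+00,
         1.00000000e+00]])}
```

View pics/w1.png

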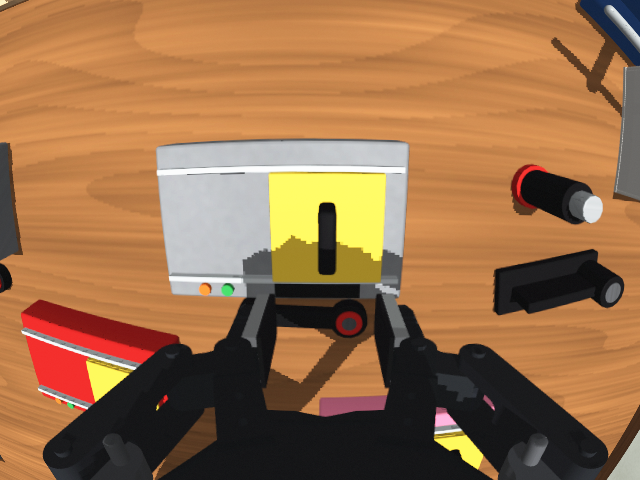

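The wrist view shows the grey counter, with the yellow cover at about (327,228), the fin at (327,240) between the fingers, and the display strip nearest.

Run:
```python
import pickle;from h import *
o,d=pickle.load(open('w.pkl','rb'));im=d['image']
k=big(black(im),305,195,350,280)[:,0];print('fin',[rect(wcast(d,o,k,z)) for z in(.095,.081)])
print('fin ends top z.095',wcast(d,o,[[327,204],[327,274]],.095).round(4))
print('cover cnr z.061',wcast(d,o,[[269,173],[385,173],[272,284],[383,284]],.061).round(4))
print('housing z.045',wcast(d,o,[[158,147],[408,142],[172,294],[400,294]],.045).round(4))
```

```text
fin [(array([ 555.6, -255.6]), array([48.2, 10.6]), 1.4), (array([ 551.1, -255.8]), array([51.1, 11.2]), 1.4)]
fin ends top z.095 [[ 0.579  -0.2548  0.095 ]
 [ 0.5315 -0.2562  0.095 ]]
cover cnr z.061 [[ 0.5934 -0.2131  0.061 ]
 [ 0.5958 -0.2959  0.061 ]
 [ 0.5072 -0.2142  0.061 ]
 [ 0.5097 -0.3008  0.061 ]]
housing z.045 [[ 0.613  -0.1197  0.045 ]
 [ 0.6186 -0.3149  0.045 ]
 [ 0.4853 -0.1208  0.045 ]
 [ 0.4934 -0.3191  0.045 ]]
```

```bash
python3 -m jog '[[[0.002,0.001,0.03],[0,0,0]],[[0.002,0.001,0.06],[0,0,0]],[[0.002,0.001,0.085],[0,0,0]],[[0.002,0.001,0.1],[0,0,0]],[[0.002,0.001,0.111],[0,0,0]]]'
python3 -m jog '[[[0,0,0],[0,0,0]],[[0,0,0],[0,0,0]],[[0,0,0],[0,0,0]],[[0,0,0],[0,0,0]],[[0,0,0],[0,0,0]]]' 0 30
```

```text
t: 1.85
tool_pos: [0.5512, -0.2569, 0.0695]
tool_rot: [-3.141, -0.039, 0.001]
contact_force: [0.3, 0.5, -0.7]
opening: 0.0428
grip_force: 0.0
t: 2.35
tool_pos: [0.5526, -0.2566, 0.0717]
tool_rot: [3.14, 0.042, 0.002]
contact_force: [-1.2, -2.0, 2.2]
opening: 0.0114
grip_force: 34.4
```

```bash
python3 -m jog '[[[0,-0.015,0],[0,0,0]],[[0,-0.03,0],[0,0,0]],[[0,-0.045,0],[0,0,0]],[[0,-0.06,0],[0,0,0]],[[0,-0.07,0],[0,0,0]]]'
python3 -m jog '[[[0,-0.002,0],[0,0,0]],[[0,-0.004,0],[0,0,0]],[[0,-0.006,0],[0,0,0]],[[0,-0.008,0],[0,0,0]],[[0,-0.008,0],[0,0,0]]]'
```

```text
t: 2.85
tool_pos: [0.5509, -0.1845, 0.0716]
tool_rot: [3.14, 0.044, 0.003]
contact_force: [-0.6, -2.0, 5.1]
opening: 0.0113
grip_force: 34.9
t: 3.35
tool_pos: [0.5508, -0.1792, 0.0716]
tool_rot: [3.136, 0.044, 0.004]
contact_force: [-0.3, -8.3, 3.2]
opening: 0.0116
grip_force: 34.6
```

```bash
python3 -m jog '[[[0,-0.001,0],[0,0,0]],[[0,-0.002,0],[0,0,0]],[[0,-0.002,0],[0,0,0]]]'
```

```text
t: 3.65
tool_pos: [0.5508, -0.1791, 0.0717]
tool_rot: [3.132, 0.043, 0.005]
contact_force: [0.1, -15.0, 1.1]
opening: 0.0109
grip_force: 34.3
```

```bash
python3 -m jog '[[[0,0.003,0],[0,0,0]],[[0,0.003,0],[0,0,0]],[[0,0.003,0],[0,0,0]]]' 0.5
python3 -m jog '[[[0,0,-0.02],[0,0,0]],[[0,0,-0.06],[0,0,0]],[[0,0.04,-0.06],[0,0,0]],[[0,0.088,-0.06],[0,0,0]],[[0,0.088,-0.06],[0,0,0]]]' 0
python3 - <<'E'
from station import ctrl,optics;from h import *
o=ctrl.get_obs();d=optics.get_image('wrist')
cv2.imwrite('pics/w2.png',d['image']);im=d['image'];print(o['tool_pos'],o['tool_rot'],o['opening'])
h=cv2.inRange(cv2.cvtColor(im,cv2.COLOR_BGR2HSV),(45,90,50),(85,255,255))
for c in cv2.findContours(h,0,1)[0]:
    if cv2.contourArea(c)>30:print(cv2.boundingRect(c),rect(wcast(d,o,c[:,0],.053)))
k=big(black(im),150,180,310,280)[:,0];print('fin',cv2.boundingRect(k),rect(wcast(d,o,k,.095)))
E
```

```text
t: 3.95
tool_pos: [0.5496, -0.1777, 0.0697]
tool_rot: [-3.14, -0.043, 0.001]
contact_force: [0.5, -0.2, 0.4]
opening: 0.0429
grip_force: 0.0
t: 4.45
tool_pos: [0.5525, -0.2706, 0.1309]
tool_rot: [3.139, 0.037, 0.002]
contact_force: [-0.7, -0.6, 0.5]
opening: -0.0003
grip_force: 0.0
[ 0.55252475 -0.27059688  0.13092219] [3.13944732e+00 3.65650476e-02 1.90026853e-03] -0.00029409559126712393
(183, 315, 15, 14) (array([ 497.2, -175.2]), array([ 9.2, 12.4]), 45.4)
(293, 224, 53, 53) (array([ 553.4, -267.2]), array([33. , 34.7]), 89.8)
fin (150, 225, 41, 55) (array([ 564.4, -185.7]), array([31.4, 22.2]), 1.6)
```

View pics/w2.png

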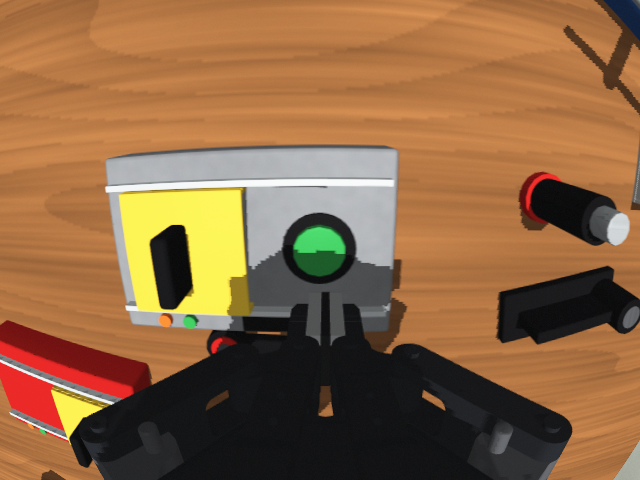

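The cover is fully aside and the green button is visible at (319,250), measured at (0.5534, -0.2672). Pressing now.

```bash
python3 -m jog '[[[0,-0.002,0.03],[0,0,0]],[[0,-0.002,0.055],[0,0,0]],[[0,-0.002,0.07],[0,0,0]],[[0,-0.002,0.074],[0,0,0]],[[0,-0.002,0.074],[0,0,0]]]'
python3 -m jog '[[[0,0,0.003],[0,0,0]],[[0,0,0.006],[0,0,0]],[[0,0,0.008],[0,0,0]],[[0,0,0.0095],[0,0,0]],[[0,0,0.0095],[0,0,0]]]'
```

```text
t: 5.0
tool_pos: [0.5521, -0.2641, 0.0558]
tool_rot: [-3.14, -0.043, 0.002]
contact_force: [-0.8, -0.4, -0.1]
opening: 0.0001
grip_force: 0.0
t: 5.5
tool_pos: [0.5534, -0.2655, 0.0479]
tool_rot: [3.14, 0.042, 0.004]
contact_force: [2.2, -0.5, 2.9]
opening: -0.0
grip_force: 1.7
```

```bash
python3 -m jog '[[[0,0,0.001],[0,0,0]],[[0,0,0.002],[0,0,0]],[[0,0,0.003],[0,0,0]],[[0,0,0.003],[0,0,0]]]'
```

```text
t: 5.9
tool_pos: [0.5535, -0.2655, 0.0468]
tool_rot: [3.14, 0.042, 0.003]
contact_force: [-1.0, 2.9, 15.3]
opening: 0.0
grip_force: 7.1
```

Bottomed out at 15 N. Now lifting, returning to the fin and checking the button.

```bash
python3 -m jog '[[[0,0,-0.03],[0,0,0]],[[0,0,-0.07],[0,0,0]],[[0,-0.03,-0.085],[0,0,0]],[[0,-0.06,-0.085],[0,0,0]],[[0,-0.0865,-0.085],[0,0,0]]]' 0
python3 -m jog '[[[0,0,0],[0,0,0]],[[0,0,0],[0,0,0]],[[0,0,0],[0,0,0]]]' 0.5
python3 - <<'E'
from station import ctrl,optics;from h import *
o=ctrl.get_obs();d=optics.get_image('wrist')
cv2.imwrite('pics/w3.png',d['image']);im=d['image'];print(o['tool_pos'],o['tool_rot'],o['opening'])
k=big(black(im),300,180,360,300)[:,0];print('fin',cv2.boundingRect(k),rect(wcast(d,o,k,.095)))
h=cv2.inRange(cv2.cvtColor(im,cv2.COLOR_BGR2HSV),(45,90,50),(85,255,255))
for c in cv2.findContours(h,0,1)[0]:
    if cv2.contourArea(c)>300:print(cv2.boundingRect(c),rect(wcast(d,o,c[:,0],.053)))
E
```

```text
t: 6.4
tool_pos: [0.5492, -0.1776, 0.1288]
tool_rot: [-3.141, -0.041, 0.002]
contact_force: [0.3, 0.8, -0.4]
opening: -0.0001
grip_force: 0.0
t: 6.7
tool_pos: [0.5495, -0.1792, 0.1282]
tool_rot: [-3.141, -0.041, 0.002]
contact_force: [-0.1, -0.8, 0.6]
opening: 0.042
grip_force: 0.0
[ 0.54948807 -0.17916899  0.1282124 ] [-3.14131194e+00 -4.11666426e-02  2.03258279e-03] 0.04198922438874804
fin (315, 224, 22, 76) (array([ 559.2, -179.3]), array([41. , 11.1]), 1.5)
(434, 225, 51, 51) (array([ 553.2, -266.5]), array([35.6, 33. ]), 51.8)
```

View pics/w3.png

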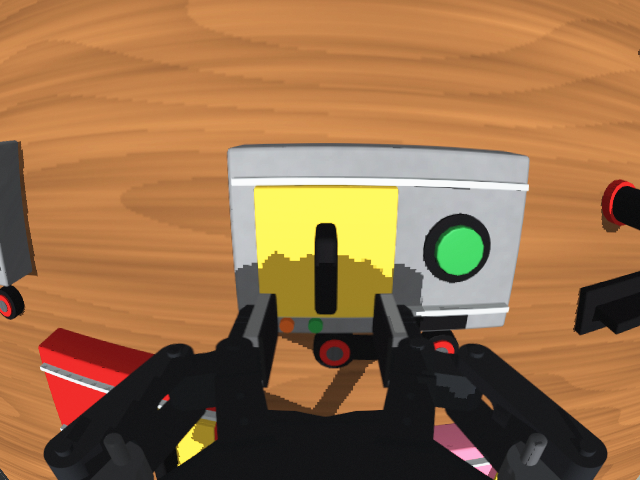

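The button is out again at (459,250) and the fin is centred between the fingers at (326,268). Descending 58 mm, pinching and sliding shut.

```bash
python3 -m jog '[[[0.002,0,0.02],[0,0,0]],[[0.002,0,0.04],[0,0,0]],[[0.002,0,0.052],[0,0,0]],[[0.002,0,0.058],[0,0,0]],[[0.002,0,0.058],[0,0,0]]]'
python3 -m jog '[[[0,0,0],[0,0,0]],[[0,0,0],[0,0,0]],[[0,0,0],[0,0,0]],[[0,0,0],[0,0,0]],[[0,0,0],[0,0,0]]]' 0 30
python3 -m jog '[[[0,0.015,0],[0,0,0]],[[0,0.03,0],[0,0,0]],[[0,0.045,0],[0,0,0]],[[0,0.06,0],[0,0,0]],[[0,0.075,0],[0,0,0]]]'
python3 -m jog '[[[0,0.004,0],[0,0,0]],[[0,0.008,0],[0,0,0]],[[0,0.012,0],[0,0,0]],[[0,0.014,0],[0,0,0]],[[0,0.014,0],[0,0,0]]]'
```

```text
t: 7.25
tool_pos: [0.5513, -0.1787, 0.0698]
tool_rot: [-3.141, -0.041, 0.003]
contact_force: [0.2, -0.1, 0.4]
opening: 0.0431
grip_force: 0.0
t: 7.75
tool_pos: [0.5527, -0.1793, 0.0721]
tool_rot: [3.14, 0.042, 0.003]
contact_force: [-0.4, -3.4, 3.6]
opening: 0.0114
grip_force: 34.2
t: 8.25
tool_pos: [0.5545, -0.2534, 0.0721]
tool_rot: [-3.14, -0.042, -0.001]
contact_force: [-1.9, 2.0, 7.5]
opening: 0.0111
grip_force: 34.6
t: 8.75
tool_pos: [0.5548, -0.2673, 0.0721]
tool_rot: [-3.141, -0.042, -0.001]
contact_force: [-1.7, 0.9, 7.1]
opening: 0.0115
grip_force: 34.6
```

```bash
python3 -m jog '[[[0,0.001,0],[0,0,0]],[[0,0.002,0],[0,0,0]],[[0,0.002,0],[0,0,0]]]'
python3 -m jog '[[[0,-0.001,0],[0,0,0]],[[0,-0.001,0],[0,0,0]],[[0,-0.001,0],[0,0,0]],[[0,-0.001,0],[0,0,0]]]' 0.5
python3 -m jog '[[[0,0,-0.02],[0,0,0]],[[0,0,-0.05],[0,0,0]],[[0,0,-0.09],[0,0,0]],[[0,0,-0.11],[0,0,0]],[[0,0,-0.11],[0,0,0]]]'
python3 - <<'E'
from station import ctrl,optics;from h import *
o=ctrl.get_obs();d=optics.get_image('wrist');cv2.imwrite('pics/w4.png',d['image']);im=d['image'];print(o['tool_pos'],o['contact_force'])
k=big(black(im),300,180,360,280)[:,0];print('fin',cv2.boundingRect(k),rect(wcast(d,o,k,.095)))
E
```

```text
t: 9.05
tool_pos: [0.5548, -0.2674, 0.0721]
tool_rot: [-3.137, -0.042, -0.0]
contact_force: [-2.4, 7.5, 8.9]
opening: 0.0115
grip_force: 35.0
t: 9.45
tool_pos: [0.5541, -0.2684, 0.0703]
tool_rot: [-3.141, -0.042, 0.001]
contact_force: [-0.1, -0.1, 0.2]
opening: 0.0426
grip_force: 0.0
t: 9.95
tool_pos: [0.5564, -0.2699, 0.1856]
tool_rot: [3.137, 0.042, 0.011]
contact_force: [0.8, 0.1, 0.5]
opening: 0.0426
grip_force: 0.0
[ 0.55642828 -0.26991551  0.18557409] [0.81020992 0.12703765 0.4760553 ]
fin (312, 211, 17, 69) (array([ 556.7, -267. ]), array([47.6, 10.9]), 1.7)
```

View pics/w4.png

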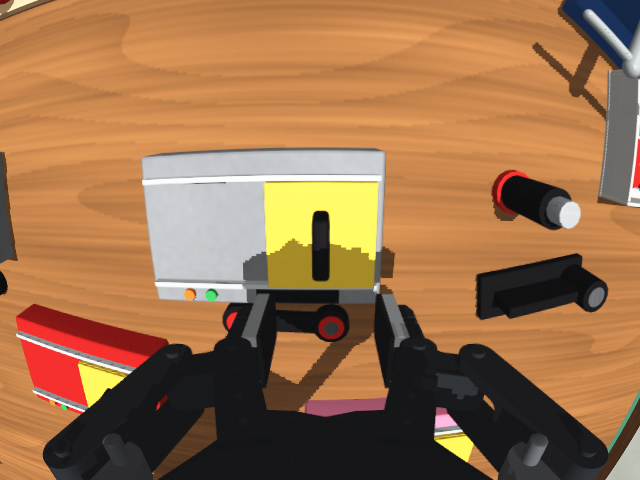

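The cover is shut against its stop, with the fin at (320,245), or y = -0.267, over the button. The gripper is clear above it.

```bash
python3 -c "
from station import job;print(job.finish_job())"
```

```text
the job is handed in; nothing more can be done
None
```

I slid the yellow cover fully aside, pressed the green button all the way in and released it, slid the cover shut against its stop, and handed the job in; the blue counter was never approached, and the hand-in returned no verdict.

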